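# Clamp a goat brick in the ratchet clamp

### The job

Stand the white goat brick on the clamp board against the dark wooden stop block and let go of it. Then turn the clamp's bar knob clockwise, feeling for the moment the sprung pad bears on the brick with the stop behind it, and go on until the pawl has clicked in at the second tooth after that, no further, so that the brick is held firmly but not crushed. Leave the pawl holding and let go of the knob; do not disturb the other things on the counter.

Things in the scene. Friction and masses are not known exactly. Their poses are not given: they have to be found in the camera images.
- clamp_board: Ratchet clamp on a fixed light-wood board 130 (x) x 330 (y) x 18 mm; origin at the centre of its underside, z up. Along its y from -y to +y: dark wood stop block, space for the brick, sprung pad on a steel sliding jaw (top at z 60 mm), knob with ratchet wheel (axis at x 0, y +105 mm; wheel radius 38, top at z 44 mm), and the pawl.
- brick_bed (a point): Fixed point on the board's top (x 0, y -55, z 18 mm of the board; same axes), about where the brick's foot belongs: centred on x = 0 within 12 mm, sides square to the board. The stop block is 90 wide, 22 thick, 40 mm high on the board; its inner face looks to +y and lies 22 to 38 mm to -y of this point: not measured, to be felt. Fingers have free room at the brick's +x and -x sides.
- goat_brick: Loose crumbly white cheese, a cube-like brick with rounded edges, 62 x 61 x 62 mm high, about 0.15 kg; origin at the centre of its underside, z up, sides along x and y. The wound pad must not press it with more than 25 N.
- knob_grip (a point): Point on the knob's axis at mid-height of its bar grip, 79 mm above the counter, turning with it. The dark wood bar is 62 mm long along this frame's x, 16 mm thick along y, 28 mm high (z 65 to 93 mm), over a round hub of radius 13 mm. Turning clockwise from above winds the pad towards the stop.
- clamp_knob (a joint): Knob angle q in rad, growing clockwise from above; 0: bar along the board's x. Starts at 0 to 0.5, at most 4.2. 20 teeth, 0.314 apart: the pawl catches at q = 0, 0.314, 0.628 ... if q has gone 0.05 beyond the tooth; let go between teeth, the knob falls back to the last one passed; it cannot be wound back over a caught tooth. The jaw moves 20 mm per rad (6.3 mm a tooth).
- pad_home (a point): Fixed point of the board (same axes, x 0, y 8, z 40 mm) where the middle of the pad's face would be at q = 0. The pad (clamp_pad_c0) is 60 wide, z 22 to 58 mm, its face looks to -y and lies 20 mm x q to -y of this point while it is free. It is sprung: 1.5 N at first touch, then 1.2 N per mm, 20 mm of travel. Second tooth after touch: 9 to 16.6 N (8 to 17.6 N accepted).
- pawl_tip (a point): Where the sprung pawl meets the wheel (board x 0, y 139, z 40 mm; pawl up to z 52 mm). Torque felt at the knob, all against winding: return spring 0.12 N m + 0.02 per rad; pawl riding up a tooth adds up to about 0.05 N m and drops away at the click; pad on the seated brick adds 0.03 N m at once and then 0.48 N m per rad. When held just past a click the pawl adds little.
- little_tomme: Bystander: small brown round cheese, 86 mm wide, 59 mm high; origin at the centre of its underside. Leave alone.
- card_stand: Bystander: price card in a small beech block, 104 mm wide, 76 mm high; origin at the centre of its underside. Leave alone.
- goat_drum: Bystander: white cheese drum, 98 mm wide, 67 mm high; origin at the centre of its underside. Leave alone.
- tongs: Bystander: serving tongs lying flat, 164 mm long, 18 mm high; origin at the centre of the underside. Leave alone.
Mind the look-alikes: they are no part of the job. Leave any pink or purple look-alike of the goat_brick alone.

How it is judged:
By the outcome, as a careful person would: the job done as asked, in the order asked, and still so for the second after the job is handed in, with the robot touching nothing.
It also fails if it takes over 67 s, if anything falls off the work surface, if the arm or the gripper's body presses on something with over 40 N, if the wrist force passes 120 N, or if a joint passes its speed limit or range.

### The arm

A 7-joint arm with a two-finger parallel gripper is mounted at the origin on a cart in front of the work surface, level with it; the furniture and walls round the work are solid. World frame = base frame: x ahead of the robot, y to its left, z up, the work surface at z = 0. Lengths are in mm, angles in rad, forces in N, time in s.
With the tool pointing down it reaches from about 425 to 875 mm from the base axis. Payload 8.4 kg.
Tool frame: the origin (TCP) lies at the very end of the fingers, on their centre line; the grasp point (between the pads) lies 19 mm behind it (grip_point_offset is the distance from the TCP to the grasp point, in mm); z points along the fingers, y is the line along which they close (so a half turn about z gives the same grasp; the last joint's range is limited). The gripper opens to 85 mm and grips with 20 to 120 N. Pads are 22 mm wide; open, the fingers measure 114 mm over their backs; the gripper's body (76 mm by 85 mm) begins 54 mm behind the grasp point. The pads swing forward as they close: fully open they stand 13 mm farther back than shut.
Start: joints at [-1.299, 0.333, 0.04, 1.465, -0.013, 1.343, -0.059], TCP at [235.534, 605.795, 231.308] pointing down, gripper open.
Joint ranges: [-2.58, 2.58], [-0.38, 2.09], [-1.3, 1.39], [0.25, 2.4], [-1.5, 4.64], [0.08, 2.09], [-2.65, 2.65]. Speed limits (rad/s): [2.22, 2.22, 2.79, 2.79, 3.14, 3.14, 3.14].

### API

Orientations are given as a rotation vector (axis times angle).
In Python, from plant import state, get_image, calibration, job_done, grip_point_offset gives the robot as it stands.
- The arm moves only by the shell command python3 -m handwheel 'ROWS' [OPENING]. ROWS is a JSON object of lists of equal length, an entry for each row: "delta_pos": the shift along the tool's x, y, z scaled (see below), a list of three; "rot": the turn, a rotation vector about the tool's x, y, z scaled (see below), a list of three. In form: {"delta_pos": [[dx, dy, dz], ...], "rot": [[rx, ry, rz], ...]}. A call has 1 to 12 rows; each row shifts and turns the commanded pose from where the row before left it, along the tool's axes as they then stand; what a row does not reach is not made up. The controller multiplies each number of a shift by 0.2 m and each number of a turn by pi/2 rad. A row lasts 1/8 s, in which the tool goes at most 62.5 mm and 10.7 degrees, less where a joint would pass 70% of its speed; a pose out of reach is approached as far as the arm can. A call with a number of a shift or a turn outside -1 to 1 is refused whole. A call with a gripper value outside its range is refused whole. OPENING is the opening, from 0 (shut) to 1 (fully open), set as the call begins (- or left out, the last holds). The fingers move at their own pace and stop on an object; the grip force is fixed at half the most. Time passes only in rows, so rows that do not move let the fingers close. It gives the time, the measured TCP pose, the force, the opening and the grip force at its end, in the units of the state.
- state(): the state, without advancing time (a new reading comes with each control period).
- get_image(name): name is "side" or "top" or "wrist"; returns the picture (384x512x3 uint8, red, green, blue); there is no depth.
- calibration(name): a dict with "intrinsics" (3x3 intrinsics, pixels), "k1" (the pictures are not rectified: a ray, as slopes to the right and down, at radius r is drawn at 1 + k1 r^2 times it, then the intrinsics apply), "rvec" (rotation vector, rad) and "tvec" (3), from world to camera coordinates, as OpenCV has them; the wrist camera has in their place "hand_eye" (4x4, takes a point from camera to tool coordinates, whose origin is the TCP and whose axes are the flange's). Camera axes: x right, y down, z forward; pixel columns grow to the right and rows downward; lengths in mm; the calibration is good to about 2 mm. A picture is of the moment at which its call begins: read the wrist's pose just before it. calibration takes no time and is no camera call.
- job_done(): hands the job in; it is judged then, once.
The state is a dict: "clock": time; "joint_positions": joint angles; "qd": joint speeds; "effort": joint torques, N m; "tcp_pos": TCP position; "eef_rot": TCP orientation; "wrist_force": force on the tool from outside, world axes, zero at the start; "wrist_torque": the same for the moment, N m; "grip_width": finger opening in mm; "finger_force": force on a finger pad.
Only numpy, scipy, OpenCV 4.12 (cv2) and the standard library are available. Lean on these libraries where they do the work, as an engineer would, in place of code of your own. Each camera call takes 0.05 s, during which the arm holds its last target. There are 200 camera calls.

## Working session

There is one attempt and no reset: what is moved stays moved. The work goes in short steps, Python scripts to look and compute and a shell command to move; the robot and the scene stay as the last step left them, time stands still between calls to the robot, and variables do not carry over. Pictures are saved under pics/ and viewed, at most 10 in all, crops included, and the job is handed in when it is done.

```bash
mkdir -p pics; ls; cat > h.py <<'E'
import numpy as np, cv2
from plant import *
def img(n,p):
    s=state(); im=get_image(n); cv2.imwrite('pics/'+p,cv2.cvtColor(im,cv2.COLOR_RGB2BGR)); return s,im
def cam(n,s=None):
    c=calibration(n)
    K=np.array(c['intrinsics'])
    if 'hand_eye' in c:
        s=s or state(); T=np.eye(4); T[:3,:3]=cv2.Rodrigues(np.array(s['eef_rot'],float))[0]; T[:3,3]=s['tcp_pos']
        M=T@np.array(c['hand_eye'])
    else:
        R=cv2.Rodrigues(np.array(c['rvec'],float))[0]; M=np.eye(4); M[:3,:3]=R.T; M[:3,3]=-R.T@np.array(c['tvec'],float).ravel()
    return K,c['k1'],M
def px(n,u,v,z,s=None):
    K,k,M=cam(n,s); d=np.linalg.solve(K,[u,v,1])[:2]; r=d.copy()
    for _ in range(30): r=d/(1+k*(r@r))
    w=M[:3,:3]@np.array([r[0],r[1],1]); o=M[:3,3]
    return o+w*(z-o[2])/w[2]
def proj(n,P,s=None):
    K,k,M=cam(n,s); p=np.linalg.inv(M)@np.append(P,1); r=p[:2]/p[2]; r=r*(1+k*(r@r)); return (K@np.append(r,1))[:2]
E
python3 - <<'E'
from h import *
a=img('top','t0.png'); b=img('side','s0.png')
s=state(); print(s, grip_point_offset)
for n in('top','side','wrist'): print(n,cam(n)[2][:3].round(2).tolist(),cam(n)[0].tolist())
E
```

```text
pics
{'clock': 0.1, 'joint_positions': array([-1.29921945,  0.33383166,  0.03989749,  1.46617188, -0.01341018,
        1.34328422, -0.05850964]), 'qd': array([-0.00012971, -0.00066056, -0.00295533, -0.00163326,  0.00113414,
       -0.0010135 , -0.00069544]), 'effort': array([ 2.85195696e-03, -6.60010743e+01,  1.36932101e+00, -4.06483305e+01,
        1.69101998e-02,  8.76497448e-03, -2.33513168e-05]), 'tcp_pos': array([235.40858954, 605.44273408, 230.52143599]), 'eef_rot': array([-5.79130412e-01, -3.08757697e+00,  2.22813971e-03]), 'wrist_force': array([-0.58931092, -0.61721626, -0.21752884]), 'wrist_torque': array([-0.00059057, -0.07382057,  0.01055006]), 'finger_force': 0.0, 'grip_width': 85.16380259624981} 18.700000000000003
top [[-0.01, -0.98, 0.19, 345.75], [-1.0, 0.0, -0.02, -22.16], [0.02, -0.19, -0.98, 1202.46]] [[448.7542228598961, 0.0, 248.84337729941478], [0.0, 448.7542228598961, 182.02655580456707], [0.0, 0.0, 1.0]]
side [[-0.91, -0.26, 0.33, 284.47], [-0.42, 0.59, -0.69, 588.74], [-0.01, -0.77, -0.64, 650.68]] [[350.0642520729737, 0.0, 253.28207160110716], [0.0, 350.0642520729737, 191.1976280996534], [0.0, 0.0, 1.0]]
wrist [[0.36, 0.9, 0.26, 171.66], [0.93, -0.35, -0.1, 632.5], [-0.0, 0.28, -0.96, 372.89]] [[308.8207980207673, 0.0, 254.04094092614145], [0.0, 308.8207980207673, 190.17507395540196], [0.0, 0.0, 1.0]]
```

View pics/t0.png

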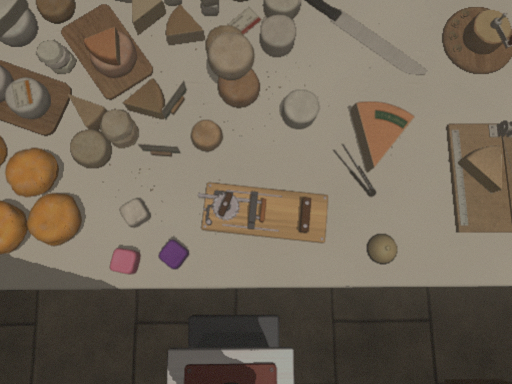

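View pics/s0.png

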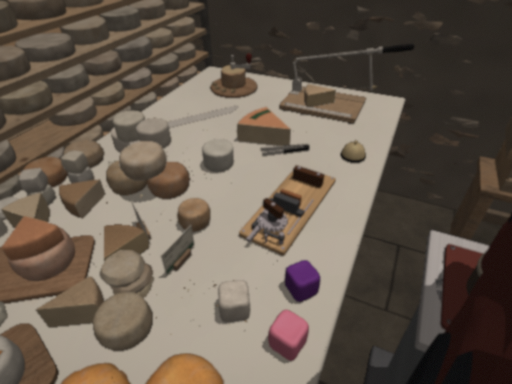

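Top: white brick at about (134,212), pink (125,261) and purple (173,254) look-alikes, clamp board centred near (265,213) with the knob near (226,205) and the stop near (305,214). I'll zoom in on these.

```bash
python3 - <<'E'
from h import *
im=cv2.imread('pics/t0.png')
c=im[170:280,100:340]; cv2.imwrite('pics/t1.png',cv2.resize(c,None,fx=3.33,fy=3.33,interpolation=cv2.INTER_CUBIC))
for u,v,z in[(134,212,62),(207,184,18),(328,188,18),(326,242,18),(202,234,18),(226,205,93),(305,214,58),(125,261,60),(173,254,60),(206,135,59)]: print(u,v,px('top',u,v,z).round())
E
```

```text
134 212 [493. 243.  62.]
207 184 [573.  62.  18.]
328 188 [ 561. -263.   18.]
326 242 [ 417. -252.   18.]
202 234 [440.  74.  18.]
226 205 [505.   9.  93.]
305 214 [ 486. -193.   58.]
125 261 [370. 261.  60.]
173 254 [387. 142.  60.]
206 135 [697.  63.  59.]
```

View pics/t1.png

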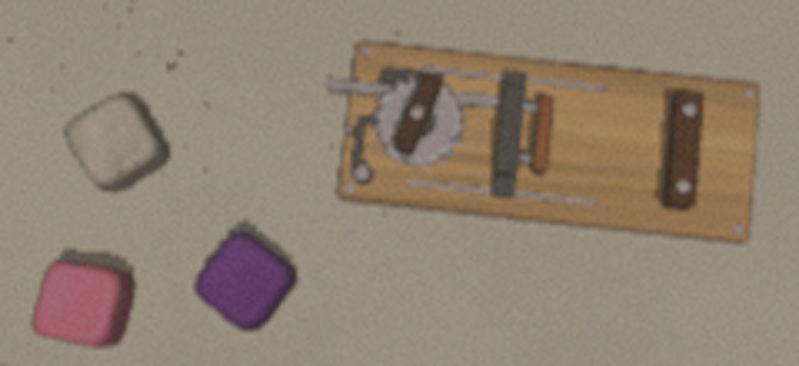

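The crop shows the board corners at crop (360,41), (758,85), (748,241) and (338,198). The knob bar runs from (432,75) to (405,150), with a screw at (418,112). The brick's top face is around (113,141) and rotated.

```bash
cat >> h.py <<'E'
def cr(u,v,z): return px('top',u/3.33+100,v/3.33+170,z)
E
python3 - <<'E'
from h import *
C=np.array([cr(*p,18)[:2] for p in[(360,41),(758,85),(748,241),(338,198)]]); print(C.round(1))
e=[np.linalg.norm(C[i]-C[(i+1)%4]) for i in range(4)]; print('edges',np.round(e))
c=C.mean(0); d=(C[0]+C[3]-C[1]-C[2]); yaw=np.arctan2(-d[0],d[1]); print('board c',c.round(1),'yaw',yaw)
R=np.array([[np.cos(yaw),-np.sin(yaw)],[np.sin(yaw),np.cos(yaw)]])
w=lambda x,y:c+R@[x,y]
print('bed',w(0,-55),'knob',w(0,105),'knobseen',cr(418,112,93),'pad home',w(0,8), 'stop inner lo/hi',w(0,-77),w(0,-93))
a,b=cr(432,75,93),cr(405,150,93); print('bar',a.round(),b.round(),'ang world',np.arctan2(*(a-b)[1::-1]))
print('brick',cr(113,141,62).round(1))
for p in[(66,138),(125,93),(160,145),(105,190)]: print(cr(*p,58).round())
for n in ['stop']: print('stop seen',[ (R.T@(cr(*p,58)[:2]-c)).round(1) for p in[(671,90),(702,95),(690,208),(664,203)]])
print('padface local',[(R.T@(cr(*p,58)[:2]-c)).round(1) for p in[(552,95),(545,172)]])
s,_=img('wrist','w0.png'); 
Rt=cv2.Rodrigues(s['eef_rot'])[0]; print(Rt.round(3))
E
```

```text
[[ 577.8   59.2]
 [ 540.8 -261.4]
 [ 416.  -248.4]
 [ 451.5   75.2]]
edges [323. 125. 326. 127.]
board c [496.5 -93.8] yaw -0.11199179896594853
bed [ 490.39288424 -148.49011207] knob [508.27413904  10.50756316] knobseen [508.80751706  10.17036759  93.        ] pad home [497.43362831 -85.88477745] stop inner lo/hi [ 487.9342117  -170.35229241] [ 486.14608622 -186.25205993]
bar [537.  -0.  93.] [480.  20.  93.] ang world -0.33997293576480997
brick [491.9 243.4  62. ]
[495. 280.  58.]
[530. 237.  58.]
[489. 208.  58.]
[455. 249.  58.]
stop seen [array([ 44. , -87.1]), array([  42.7, -111.4]), array([ -45.7, -109.1]), array([-44., -89.])]
padface local [array([30. ,  4.6]), array([-30.1,   4.1])]
[[-0.932  0.362 -0.   ]
 [ 0.362  0.932 -0.001]
 [-0.    -0.001 -1.   ]]
```

Board 325x126 measured against 330x130, knob seen where predicted (under 1 mm off), and stop face about y -88, inside its range. The brick is at (492,243) with its sides at about 36°. Moving over it, then turning.

```bash
python3 -m handwheel '{"delta_pos":[[-0.232,-0.153,0],[-0.232,-0.153,0],[-0.232,-0.153,0],[-0.232,-0.153,0],[-0.232,-0.153,0],[-0.232,-0.153,0],[-0.232,-0.153,0],[-0.232,-0.153,0],[0,0,0],[0,0,0],[0,0,0],[0,0,0]],"rot":[[0,0,0],[0,0,0],[0,0,0],[0,0,0],[0,0,0],[0,0,0],[0,0,0],[0,0,0],[0,0,0.0912],[0,0,0.0912],[0,0,0.0912],[0,0,0.0912]]}' 1
python3 - <<'E'
from h import *
s,im=img('wrist','w1.png'); R=cv2.Rodrigues(s['eef_rot'])[0]; print(s['clock'],s['tcp_pos'],R.round(3).tolist(),np.degrees(np.arctan2(R[1,1],R[0,1])),s['joint_positions'].round(2), proj('wrist',[492,243,62]))
import pickle; pickle.dump(s,open('w1.pkl','wb'))
E
```

```text
clock: 1.65
tcp_pos: [492.6, 243.0, 231.1]
eef_rot: [-1.435, -2.794, 0.001]
wrist_force: [0.5, -1.2, 0.7]
grip_width: 85.1
finger_force: 0.0
1.65 [492.63106348 242.97655124 231.05878299] [[-0.583, 0.813, -0.0], [0.813, 0.583, -0.0], [0.0, -0.001, -1.0]] 35.64234587012244 [-0.86  0.13  0.35  1.73 -0.05  1.3   0.13] [251.27606206 172.24245924]
```

View pics/w1.png

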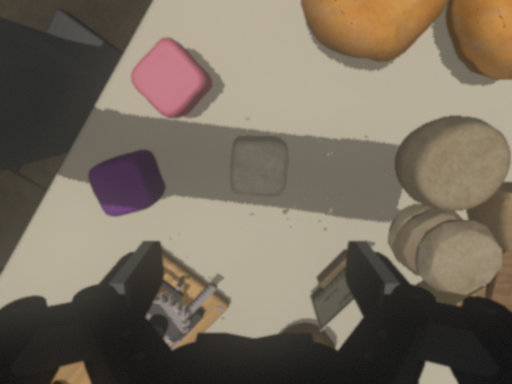

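The brick sits at wrist pixels about 231–288 by 134–196 and is nearly square to the tool. I'll refine the measurement.

```bash
python3 - <<'E'
from h import *
import pickle; s=pickle.load(open('w1.pkl','rb'))
im=cv2.imread('pics/w1.png'); c=im[120:210,215:305]
cv2.imwrite('pics/w1c.png',cv2.resize(cv2.normalize(c,None,0,255,cv2.NORM_MINMAX),None,fx=6,fy=6,interpolation=cv2.INTER_CUBIC))
R=cv2.Rodrigues(s['eef_rot'])[0]
for z in(62,0): print(z,[(proj('wrist',s['tcp_pos']*[1,1,0]+[0,0,z]+R@[a*31,b*31,0],s)-[215,120]).round(1)*6 for a,b in[(1,1),(1,-1),(-1,-1),(-1,1)]])
E
```

```text
62 [array([405.6, 135. ]), array([ 35.4, 134.4]), array([ 45.6, 486.6]), array([396.6, 487.2])]
0 [array([378. ,  95.4]), array([67.2, 94.8]), array([ 74.4, 394.8]), array([371.4, 394.8])]
```

View pics/w1c.png

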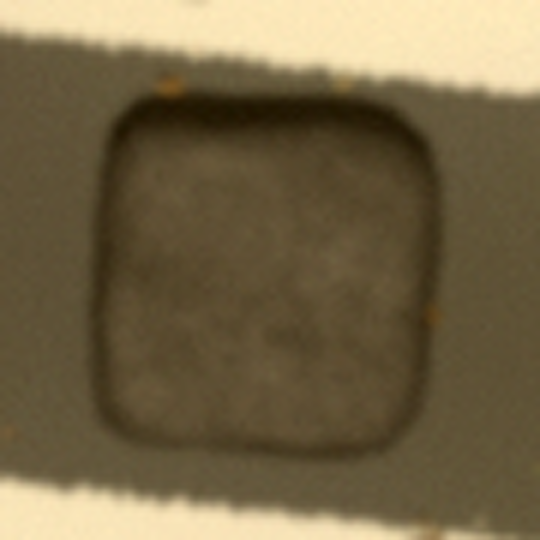

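The picture shows the brick offset about +8 mm in tool y and +5 mm in tool x, and turned about 3° clockwise. I'll go down halfway with a correction and check again.

```bash
python3 -m handwheel '{"delta_pos":[[0.02,0.03,0.18],[0,0,0.18],[0,0,0.18],[0,0,0]],"rot":[[0,0,0.032],[0,0,0],[0,0,0],[0,0,0]]}' 1
python3 - <<'E'
from h import *
s,im=img('wrist','w2.png'); R=cv2.Rodrigues(s['eef_rot'])[0]; print(s['clock'],s['tcp_pos'])
import pickle; pickle.dump(s,open('w2.pkl','wb'))
b=cv2.imread('pics/w2.png')
b=cv2.convertScaleAbs(b,alpha=1.5)
P=np.array([proj('wrist',s['tcp_pos']*[1,1,0]+[0,0,60]+R@[x*31,y*31,0],s) for x,y in[(1,1),(1,-1),(-1,-1),(-1,1)]]); print(P.round(1).tolist())
cv2.polylines(b,[P.round().astype(int)],True,(0,0,255),1)
cv2.imwrite('pics/w2c.png',cv2.resize(b[60:300,110:400],None,fx=2.5,fy=2.5,interpolation=cv2.INTER_CUBIC))
E
```

```text
clock: 2.2
tcp_pos: [493.5, 248.9, 120.9]
eef_rot: [-1.494, -2.761, 0.008]
wrist_force: [-1.0, 0.1, 0.8]
grip_width: 85.5
finger_force: 0.0
2.2 [493.50814337 248.85256041 120.91578488]
[[297.5, 163.1], [204.7, 163.1], [208.4, 247.6], [294.1, 247.6]]
```

View pics/w2c.png

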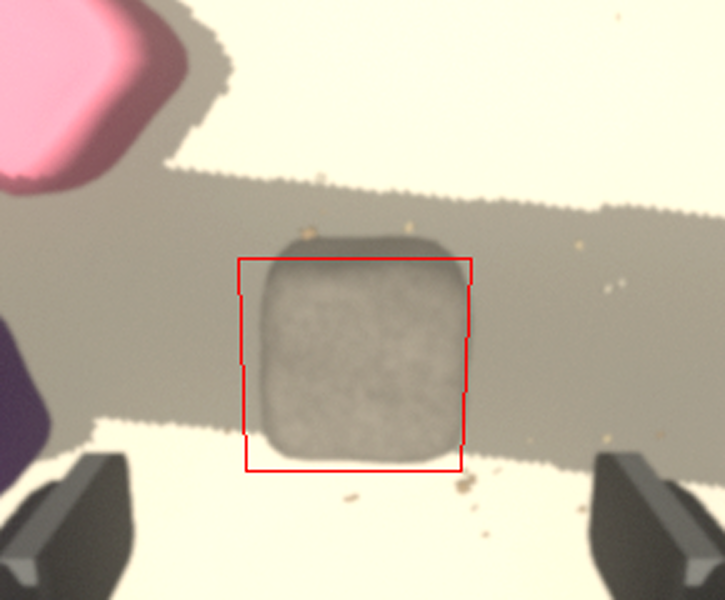

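The brick spans crop x 262–467 and the fingers are centred at 361, so it's aligned within about 2 mm. Going down and closing.

```bash
python3 -m handwheel '{"delta_pos":[[0.01,0.01,0.18],[0,0,0.18],[0,0,0.175],[0,0,0]],"rot":[[0,0,0],[0,0,0],[0,0,0],[0,0,0]]}' 1
python3 -m handwheel '{"delta_pos":[[0,0,0],[0,0,0],[0,0,0],[0,0,0],[0,0,0],[0,0,0]],"rot":[[0,0,0],[0,0,0],[0,0,0],[0,0,0],[0,0,0],[0,0,0]]}' 0
```

```text
clock: 2.75
tcp_pos: [495.3, 252.4, 16.0]
eef_rot: [-1.497, -2.761, 0.003]
wrist_force: [0.4, -0.1, -0.2]
grip_width: 85.4
finger_force: 0.0
clock: 3.5
tcp_pos: [497.0, 253.3, 19.2]
eef_rot: [1.498, 2.761, 0.004]
wrist_force: [-4.8, -3.9, 12.8]
grip_width: 59.4
finger_force: 63.9
```

```bash
python3 -m handwheel '{"delta_pos":[[0,0,-0.1],[0,0,-0.2],[0,0,-0.22],[0,0,-0.15],[0,0,0],[0,0,0]],"rot":[[0,0,0],[0,0,0],[0,0,0],[0,0,0],[0,0,0],[0,0,0]]}'
cat >> h.py <<'E'
c0=np.array([496.5,-93.8]); yaw=-0.112; Rb=np.array([[np.cos(yaw),-np.sin(yaw)],[np.sin(yaw),np.cos(yaw)]])
def W(x,y): return c0+Rb@[x,y]
def rep(tx=None,ty=None):
    s=state(); R=cv2.Rodrigues(s['eef_rot'])[0]; p=s['tcp_pos']
    print('t',s['clock'].__round__(2),'p',p.round(1),'local',(Rb.T@(p[:2]-c0)).round(1),'ytool deg',np.degrees(np.arctan2(R[1,1],R[0,1])).round(2),'R',R.round(3).tolist(),'F',s['wrist_force'].round(1),'Flocal',(Rb.T@s['wrist_force'][:2]).round(1),'Tz',s['wrist_torque'].round(3),'grip',s['grip_width'].round(1),s['finger_force'].__round__(1),'q7',s['joint_positions'].round(2)[-1])
    if tx is not None: d=np.append(W(tx,ty)-p[:2],0); print('shift tool units',(R.T@d/200).round(3))
E
python3 -c "
from h import *
rep(0,-49)"
```

```text
clock: 4.25
tcp_pos: [495.6, 252.6, 150.3]
eef_rot: [-1.498, -2.761, -0.0]
wrist_force: [-1.0, -0.9, -1.2]
grip_width: 58.9
finger_force: 66.1Traceback (most recent call last):
  File "<string>", line 3, in <module>
    rep(0,-49)
    ~~~^^^^^^^
  File "h.py", line 26, in rep
    print('t',s['clock'].__round__(2),'p',p.round(1),'local',(Rb.T@(p[:2]-c0)).round(1),'ytool deg',np.degrees(np.arctan2(R[1,1],R[0,1])).round(2),'R',R.round(3).tolist(),'F',s['wrist_force'].round(1),'Flocal',(Rb.T@s['wrist_force'][:2]).round(1),'Tz',s['wrist_torque'].round(3),'grip',s['grip_width'].round(1),s['finger_force'].__round__(1),'q7',s['joint_positions'].round(2)[-1])
                                                                                                                                                                                                                                                                                              ^^^^^^^^^^^^^^^^^^^^^
AttributeError: 'float' object has no attribute 'round'
```

```bash
sed -i "s/s\['grip_width'\].round(1)/round(s['grip_width'],1)/" h.py; python3 -c "
from h import *
rep(0,-49)"
```

```text
t 4.25 p [495.6 252.6 150.3] local [-39.6 344.1] ytool deg 33.05 R [[-0.545, 0.838, 0.0], [0.838, 0.545, 0.0], [0.0, 0.0, -1.0]] F [-1.  -0.9 -1.2] Flocal [-0.9 -1. ] Tz [-0.001 -0.019  0.015] grip 58.9 66.1 q7 0.09
shift tool units [-1.643e+00 -1.097e+00 -1.000e-03]
```

```bash
python3 -m handwheel '{"delta_pos":[[-0.2054,-0.137,0],[-0.2054,-0.137,0],[-0.2054,-0.137,0],[-0.2054,-0.137,0],[-0.2054,-0.137,0],[-0.2054,-0.137,0],[-0.2054,-0.137,0],[-0.2054,-0.137,0],[0,0,0],[0,0,0],[0,0,0],[0,0,0]],"rot":[[0,0,0],[0,0,0],[0,0,0],[0,0,0],[0,0,0],[0,0,0],[0,0,0],[0,0,0],[0,0,0.1096],[0,0,0.1096],[0,0,0.1096],[0,0,0.1096]]}'
python3 -c "
from h import *
rep(0,-49)
s,im=img('wrist','w3.png')
b=cv2.imread('pics/w3.png')
for P in [(-45,-88,58),(45,-88,58),(-30,4,58),(30,4,58),(0,105,93)]:
  q=proj('wrist',[*W(P[0],P[1]),P[2]],s); cv2.drawMarker(b,tuple(int(round(v)) for v in q),(0,0,255),1,12)
cv2.imwrite('pics/w3c.png',b)"
```

```text
clock: 5.75
tcp_pos: [490.5, -142.3, 149.2]
eef_rot: [-2.347, -2.086, 0.003]
wrist_force: [0.2, -0.6, -1.2]
grip_width: 59.0
finger_force: 65.9
t 5.75 p [ 490.5 -142.3  149.2] local [ -0.6 -48.9] ytool deg -6.74 R [[0.117, 0.993, -0.002], [0.993, -0.117, -0.0], [-0.0, -0.002, -1.0]] F [ 0.2 -0.6 -1.2] Flocal [ 0.2 -0.5] Tz [-0.013 -0.026  0.05 ] grip 59.0 65.9 q7 0.17
shift tool units [-0.001  0.003 -0.   ]
```

View pics/w3c.png

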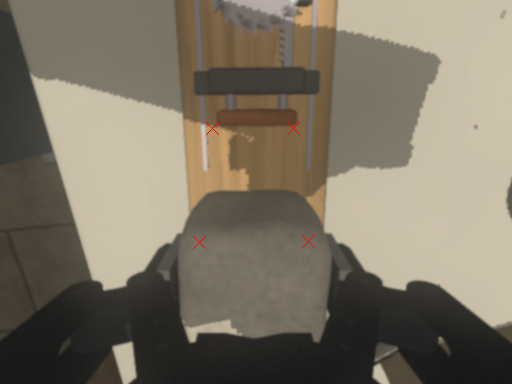

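Pad and board line up within about 3 mm and square (pad seen at x 217–297 against 212–293 predicted). Lowering with a +2 mm x correction.

```bash
python3 -m handwheel '{"delta_pos":[[0,0.01,0.18],[0,0,0.18],[0,0,0.15],[0,0,0.02],[0,0,0]],"rot":[[0,0,0],[0,0,0],[0,0,0],[0,0,0],[0,0,0]]}'
python3 -c "
from h import *
rep(0,-49)"
```

```text
clock: 6.42
tcp_pos: [493.3, -142.8, 44.6]
eef_rot: [-2.341, -2.095, 0.001]
wrist_force: [0.3, -0.0, -1.0]
grip_width: 59.2
finger_force: 65.9
t 6.42 p [ 493.3 -142.8   44.6] local [  2.3 -49.1] ytool deg -6.36 R [[0.111, 0.994, -0.0], [0.994, -0.111, -0.0], [-0.0, -0.0, -1.0]] F [ 0.3 -0.  -1. ] Flocal [ 0.3 -0. ] Tz [-0.004 -0.037  0.017] grip 59.2 65.9 q7 0.3
shift tool units [ 0.    -0.011  0.   ]
```

```bash
python3 -m handwheel '{"delta_pos":[[0,0,0.015],[0,0,0.01],[0,0,0]],"rot":[[0,0,0],[0,0,0],[0,0,0]]}'
python3 -m handwheel '{"delta_pos":[[0,0,0.01],[0,0,0]],"rot":[[0,0,0],[0,0,0]]}'
```

```text
clock: 6.8
tcp_pos: [493.5, -142.5, 39.6]
eef_rot: [2.342, 2.094, 0.001]
wrist_force: [0.0, 0.8, -1.6]
grip_width: 59.1
finger_force: 65.9
clock: 7.05
tcp_pos: [493.4, -142.6, 37.4]
eef_rot: [2.342, 2.094, 0.0]
wrist_force: [0.6, -0.2, -0.3]
grip_width: 58.9
finger_force: 66.1
```

```bash
python3 -m handwheel '{"delta_pos":[[0,0,0.003],[-0.01,0,0],[-0.01,0,0],[0,0,0]],"rot":[[0,0,0],[0,0,0],[0,0,0],[0,0,0]]}'
python3 -m handwheel '{"delta_pos":[[-0.01,0,0],[0,0,0]],"rot":[[0,0,0],[0,0,0]]}'
python3 -m handwheel '{"delta_pos":[[-0.01,0,0],[0,0,0]],"rot":[[0,0,0],[0,0,0]]}'
```

```text
clock: 7.55
tcp_pos: [493.7, -145.9, 37.3]
eef_rot: [2.342, 2.094, 0.002]
wrist_force: [0.0, 4.1, 5.8]
grip_width: 58.8
finger_force: 67.3
clock: 7.8
tcp_pos: [493.5, -147.9, 37.3]
eef_rot: [2.341, 2.094, 0.002]
wrist_force: [-0.5, 3.9, 6.1]
grip_width: 58.9
finger_force: 67.1
clock: 8.05
tcp_pos: [493.3, -150.0, 37.3]
eef_rot: [2.341, 2.094, 0.002]
wrist_force: [0.4, 2.9, 5.9]
grip_width: 59.1
finger_force: 67.1
```

```bash
Z='"rot":[[0,0,0],[0,0,0]]'
python3 -m handwheel '{"delta_pos":[[-0.01,0,0],[0,0,0]],"rot":[[0,0,0],[0,0,0]]}'
python3 -m handwheel '{"delta_pos":[[-0.01,0,0],[0,0,0]],"rot":[[0,0,0],[0,0,0]]}'
```

```text
clock: 8.3
tcp_pos: [493.2, -151.5, 37.3]
eef_rot: [2.341, 2.095, 0.003]
wrist_force: [0.8, 5.5, 6.2]
grip_width: 58.8
finger_force: 67.2
clock: 8.55
tcp_pos: [493.1, -151.6, 37.3]
eef_rot: [-2.338, -2.095, -0.005]
wrist_force: [-0.3, 12.5, 9.7]
grip_width: 59.1
finger_force: 68.0
```

```bash
python3 -m handwheel '{"delta_pos":[[-0.007,0,0],[0,0,0]],"rot":[[0,0,0],[0,0,0]]}'
```

```text
clock: 8.8
tcp_pos: [493.1, -151.7, 37.3]
eef_rot: [-2.337, -2.095, -0.006]
wrist_force: [-0.6, 17.4, 10.1]
grip_width: 59.0
finger_force: 68.6
```

The brick has met the stop (force rising, no motion). I'll ease the push and open.

```bash
python3 -m handwheel '{"delta_pos":[[0.01,0,0],[0,0,0]],"rot":[[0,0,0],[0,0,0]]}'
python3 -m handwheel '{"delta_pos":[[0,0,0],[0,0,0],[0,0,0],[0,0,0],[0,0,0]],"rot":[[0,0,0],[0,0,0],[0,0,0],[0,0,0],[0,0,0]]}' 1
python3 -c "
from h import *
rep(0,-49)"
```

```text
clock: 9.05
tcp_pos: [493.1, -151.6, 37.3]
eef_rot: [-2.339, -2.095, -0.004]
wrist_force: [0.5, 9.3, 7.6]
grip_width: 58.9
finger_force: 67.7
clock: 9.68
tcp_pos: [492.0, -154.0, 36.7]
eef_rot: [2.342, 2.093, -0.0]
wrist_force: [-0.7, -0.1, 0.1]
grip_width: 85.2
finger_force: 0.0
t 9.68 p [ 492.  -154.    36.7] local [  2.3 -60.4] ytool deg -6.42 R [[0.112, 0.994, -0.0], [0.994, -0.112, -0.0], [-0.0, -0.0, -1.0]] F [-0.7 -0.1  0.1] Flocal [-0.7 -0.2] Tz [-0.041 -0.025 -0.009] grip 85.2 0.0 q7 0.33
shift tool units [ 0.057 -0.011 -0.   ]
```

```bash
python3 -m handwheel '{"delta_pos":[[0,0,-0.2],[0,0,-0.26],[0,0,-0.26],[0.207,0,0],[0.207,0,0],[0.207,0,0],[0.207,0,0],[0,0,0]],"rot":[[0,0,0],[0,0,0],[0,0,0],[0,0,0],[0,0,0],[0,0,0],[0,0,0],[0,0,0]]}'
python3 -m handwheel '{"delta_pos":[[0,0,0],[0,0,0],[0,0,0],[0,0,0],[0,0,0],[0,0,0],[0,0,0],[0,0,0],[0,0,0]],"rot":[[0,0,-0.107],[0,0,-0.107],[0,0,-0.107],[0,0,-0.107],[0,0,-0.107],[0,0,-0.107],[0,0,-0.107],[0,0,-0.107],[0,0,0]]}'
python3 -c "
from h import *
rep(0,105)
s,im=img('wrist','w4.png')
import pickle; pickle.dump(s,open('w4.pkl','wb'))
b=cv2.imread('pics/w4.png')
b=cv2.convertScaleAbs(b,alpha=1.3)
p=s['tcp_pos'];R=cv2.Rodrigues(s['eef_rot'])[0]
for x in(-31,0,31):
  q=proj('wrist',p*[1,1,0]+[0,0,93]+R@[x,0,0],s);print(q); cv2.drawMarker(b,tuple(int(round(v)) for v in q),(0,0,255),1,10)
cv2.imwrite('pics/w4c.png',cv2.resize(b,None,fx=1.5,fy=1.5))"
```

```text
clock: 10.68
tcp_pos: [510.6, 14.2, 180.5]
eef_rot: [-2.336, -2.1, -0.0]
wrist_force: [-0.9, 0.2, -0.3]
grip_width: 85.4
finger_force: 0.0
clock: 11.8
tcp_pos: [510.5, 9.7, 180.7]
eef_rot: [-0.532, -3.096, 0.0]
wrist_force: [1.2, 0.2, -0.4]
grip_width: 85.8
finger_force: 0.0
t 11.8 p [510.5   9.7 180.7] local [  2.3 104.4] ytool deg 70.5 R [[-0.943, 0.334, -0.0], [0.334, 0.943, -0.0], [0.0, -0.0, -1.0]] F [ 1.2  0.2 -0.4] Flocal [1.2 0.3] Tz [0.02  0.045 0.013] grip 85.8 0.0 q7 1.17
shift tool units [ 0.012  0.    -0.   ]
[251.29565812 230.78991958]
[251.24102969 193.93056245]
[251.18171877 154.34857853]
```

View pics/w4c.png

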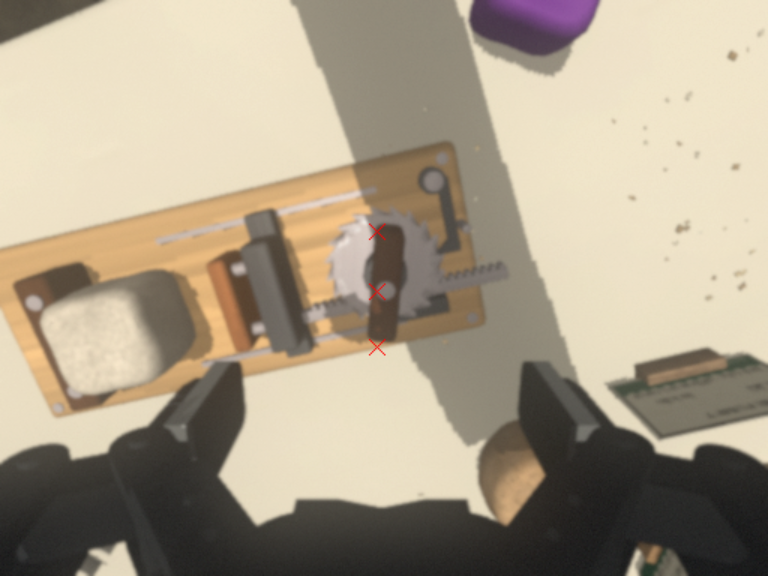

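The screw is at (388,291) and the bar leans about 5° clockwise of the tool, so q ≈ 0.31, the first tooth. The brick stands against the stop. I'll turn 4.9°, shift 4 mm, descend and close on the bar.

```bash
python3 -m handwheel '{"delta_pos":[[0,0.02,0.1],[0,0,0.18],[0,0,0.18],[0,0,0.095],[0,0,0]],"rot":[[0,0,0.0545],[0,0,0],[0,0,0],[0,0,0],[0,0,0]]}' 1
python3 -m handwheel '{"delta_pos":[[0,0,0],[0,0,0],[0,0,0],[0,0,0],[0,0,0],[0,0,0]],"rot":[[0,0,0],[0,0,0],[0,0,0],[0,0,0],[0,0,0],[0,0,0]]}' 0
python3 -c "
from h import *
rep(0,105)"
```

```text
clock: 12.48
tcp_pos: [510.8, 13.9, 68.6]
eef_rot: [-0.666, -3.068, 0.003]
wrist_force: [0.3, -0.2, 0.2]
grip_width: 85.4
finger_force: 0.0
clock: 13.22
tcp_pos: [511.0, 11.9, 70.5]
eef_rot: [-0.664, -3.069, 0.004]
wrist_force: [-9.1, -8.3, 15.2]
grip_width: 14.9
finger_force: 59.5
t 13.22 p [511.   11.9  70.5] local [  2.6 106.6] ytool deg 65.6 R [[-0.911, 0.413, -0.002], [0.413, 0.911, -0.002], [0.001, -0.002, -1.0]] F [-9.1 -8.3 15.2] Flocal [-8.1 -9.3] Tz [-1.853  1.825  0.119] grip 14.9 59.5 q7 1.16
shift tool units [ 0.01  -0.012  0.   ]
```

```bash
cat > q.py <<'E'
from h import *
s=state(); R=cv2.Rodrigues(s['eef_rot'])[0]; y=np.degrees(np.arctan2(R[1,1],R[0,1])); f=R.T@s['wrist_force']
print('q %.3f Tz %.3f Ftool %s p %s w %.1f q7 %.2f t %.1f'%(.314+np.radians(65.6-y),s['wrist_torque'][2],f.round(1),s['tcp_pos'].round(1),s['grip_width'],s['joint_positions'][6],s['clock']))
E
python3 -m handwheel '{"delta_pos":[[0.005,-0.01,-0.01],[0,0,0]],"rot":[[0,0,0],[0,0,0]]}' >/dev/null; python3 q.py
python3 -m handwheel '{"delta_pos":[[0,0,0],[0,0,0]],"rot":[[0,0,0.05],[0,0,0.05]]}' >/dev/null; python3 q.py
python3 -m handwheel '{"delta_pos":[[0,0,0],[0,0,0]],"rot":[[0,0,0.05],[0,0,0.05]]}' >/dev/null; python3 q.py
python3 -m handwheel '{"delta_pos":[[0,0,0],[0,0,0]],"rot":[[0,0,0.04],[0,0,0]]}' >/dev/null; python3 q.py
```

```text
q 0.313 Tz 0.003 Ftool [-11.2   0.1  19.8] p [510.7  11.7  70.8] w 14.5 q7 1.16 t 13.5
q 0.472 Tz 0.241 Ftool [-10.5   0.7  17.9] p [510.6  11.6  70.8] w 14.9 q7 1.00 t 13.7
q 0.629 Tz 0.123 Ftool [-9.7  1.6 18.6] p [510.5  11.4  70.8] w 14.7 q7 0.85 t 14.0
q 0.691 Tz 0.098 Ftool [-8.9  1.9 17.8] p [510.5  11.4  70.8] w 14.8 q7 0.79 t 14.2
```

```bash

python3 -m handwheel '{"delta_pos":[[-0.0035,0,0.005],[0,0,0]],"rot":[[0,0,0.05],[0,0,0.05]]}' >/dev/null; python3 q.py
python3 -m handwheel '{"delta_pos":[[0,0,0],[0,0,0]],"rot":[[0,0,0.05],[0,0,0.05]]}' >/dev/null; python3 q.py
python3 -m handwheel '{"delta_pos":[[0,0,0],[0,0,0],[0,0,0]],"rot":[[0,0,0.05],[0,0,0.05],[0,0,0]]}' >/dev/null; python3 q.py
python3 -m handwheel '{"delta_pos":[[0,0,0],[0,0,0]],"rot":[[0,0,0.05],[0,0,0.05]]}' >/dev/null; python3 q.py
python3 -m handwheel '{"delta_pos":[[0,0,0],[0,0,0]],"rot":[[0,0,0],[0,0,0]]}' >/dev/null; python3 q.py
for i in 1; do python3 -m handwheel '{"delta_pos":[[0,0,0],[0,0,0],[0,0,0]],"rot":[[0,0,0.03],[0,0,0],[0,0,0]]}' >/dev/null; python3 q.py; done
python3 -m handwheel '{"delta_pos":[[0,0,0],[0,0,0],[0,0,0]],"rot":[[0,0,0.03],[0,0,0],[0,0,0]]}' >/dev/null; python3 q.py
```

```text
q 0.849 Tz 0.214 Ftool [-3.6 -2.6  0.7] p [510.5  11.3  70.7] w 14.5 q7 0.65 t 14.5
q 1.006 Tz 0.116 Ftool [-4.2 -3.6  0.4] p [510.3  11.2  70.7] w 15.0 q7 0.50 t 14.7
q 1.162 Tz 0.197 Ftool [-4.6 -2.4  0. ] p [510.2  11.1  70.7] w 14.5 q7 0.35 t 15.1
q 1.321 Tz 0.203 Ftool [-4.3 -3.6 -1.8] p [510.   11.1  70.7] w 14.3 q7 0.20 t 15.3
q 1.318 Tz 0.135 Ftool [-4.1 -2.8 -0.9] p [510.   11.1  70.7] w 14.8 q7 0.20 t 15.6
q 1.365 Tz 0.122 Ftool [-4.9 -3.1 -1.1] p [510.   11.   70.7] w 14.7 q7 0.15 t 16.0
q 1.412 Tz 0.134 Ftool [-5.7 -4.2 -2.5] p [509.9  11.   70.7] w 14.9 q7 0.11 t 16.4
```

```bash

python3 -m handwheel '{"delta_pos":[[0,0,0],[0,0,0],[0,0,0]],"rot":[[0,0,0.03],[0,0,0.03],[0,0,0]]}' >/dev/null; python3 q.py
python3 -m handwheel '{"delta_pos":[[0,0,0],[0,0,0],[0,0,0]],"rot":[[0,0,0.03],[0,0,0.02],[0,0,0]]}' >/dev/null; python3 q.py
python3 -m handwheel '{"delta_pos":[[0,0,0],[0,0,0],[0,0,0]],"rot":[[0,0,0.02],[0,0,0],[0,0,0]]}' >/dev/null; python3 q.py
python3 -m handwheel '{"delta_pos":[[0,0,0],[0,0,0],[0,0,0]],"rot":[[0,0,0.02],[0,0,0],[0,0,0]]}' >/dev/null; python3 q.py
python3 -m handwheel '{"delta_pos":[[0,0,0],[0,0,0],[0,0,0]],"rot":[[0,0,0.02],[0,0,0],[0,0,0]]}' >/dev/null; python3 q.py
python3 -m handwheel '{"delta_pos":[[0,0,0],[0,0,0],[0,0,0]],"rot":[[0,0,0.02],[0,0,0],[0,0,0]]}' >/dev/null; python3 q.py
python3 -m handwheel '{"delta_pos":[[0,0,0],[0,0,0],[0,0,0]],"rot":[[0,0,0.02],[0,0,0],[0,0,0]]}' >/dev/null; python3 q.py
```

```text
q 1.507 Tz 0.204 Ftool [-5.3 -3.  -2.1] p [509.8  11.   70.7] w 14.4 q7 0.02 t 16.7
q 1.586 Tz 0.124 Ftool [-5.4 -3.1 -3.1] p [509.7  11.1  70.7] w 14.8 q7 -0.05 t 17.1
q 1.617 Tz 0.160 Ftool [-5.1 -4.3 -3.3] p [509.7  11.1  70.7] w 14.7 q7 -0.08 t 17.5
q 1.648 Tz 0.207 Ftool [-5.7 -2.8 -3.3] p [509.7  11.1  70.7] w 15.0 q7 -0.11 t 17.9
q 1.679 Tz 0.184 Ftool [-5.8 -3.5 -4.8] p [509.6  11.   70.7] w 14.8 q7 -0.14 t 18.2
q 1.711 Tz 0.203 Ftool [-6.6 -3.4 -3.4] p [509.6  11.1  70.7] w 14.7 q7 -0.17 t 18.6
q 1.742 Tz 0.170 Ftool [-6.1 -4.1 -3.9] p [509.5  11.1  70.6] w 15.0 q7 -0.20 t 19.0
```

```bash

python3 -m handwheel '{"delta_pos":[[0,0,0],[0,0,0]],"rot":[[0,0,0.02],[0,0,0]]}' >/dev/null; python3 q.py
python3 -m handwheel '{"delta_pos":[[0,0,0],[0,0,0]],"rot":[[0,0,0.02],[0,0,0]]}' >/dev/null; python3 q.py
python3 -m handwheel '{"delta_pos":[[0,0,0],[0,0,0]],"rot":[[0,0,0.02],[0,0,0]]}' >/dev/null; python3 q.py
python3 -m handwheel '{"delta_pos":[[0,0,0],[0,0,0]],"rot":[[0,0,0.02],[0,0,0]]}' >/dev/null; python3 q.py
python3 -m handwheel '{"delta_pos":[[0,0,0],[0,0,0]],"rot":[[0,0,0.02],[0,0,0]]}' >/dev/null; python3 q.py
python3 -m handwheel '{"delta_pos":[[0,0,0]],"rot":[[0,0,0]]}' >/dev/null; python3 q.py
python3 -m handwheel '{"delta_pos":[[0,0,0]],"rot":[[0,0,0]]}' >/dev/null; python3 q.py
python3 -m handwheel '{"delta_pos":[[0,0,0],[0,0,0]],"rot":[[0,0,0.02],[0,0,0]]}' >/dev/null; python3 q.py
python3 -m handwheel '{"delta_pos":[[0,0,0]],"rot":[[0,0,0]]}' >/dev/null; python3 q.py
python3 -m handwheel '{"delta_pos":[[0,0,0]],"rot":[[0,0,0]]}' >/dev/null; python3 q.py
```

```text
q 1.774 Tz 0.214 Ftool [-6.5 -3.4 -5.3] p [509.5  11.1  70.6] w 14.7 q7 -0.23 t 19.2
q 1.805 Tz 0.231 Ftool [-6.2 -2.9 -4.8] p [509.5  11.1  70.7] w 14.8 q7 -0.26 t 19.5
q 1.837 Tz 0.267 Ftool [-7.1 -3.5 -4.8] p [509.5  11.1  70.7] w 14.4 q7 -0.29 t 19.7
q 1.868 Tz 0.116 Ftool [-7.4 -3.3 -4.8] p [509.4  11.1  70.7] w 14.9 q7 -0.32 t 20.0
q 1.900 Tz 0.129 Ftool [-5.9 -2.6 -4.6] p [509.4  11.1  70.6] w 14.6 q7 -0.35 t 20.2
q 1.899 Tz 0.170 Ftool [-6.7 -3.5 -5.5] p [509.4  11.1  70.6] w 14.7 q7 -0.35 t 20.4
q 1.899 Tz 0.135 Ftool [-6.8 -3.8 -4.6] p [509.4  11.1  70.7] w 14.8 q7 -0.35 t 20.5
q 1.931 Tz 0.161 Ftool [-7.2 -3.2 -5.6] p [509.3  11.1  70.6] w 14.8 q7 -0.38 t 20.7
q 1.931 Tz 0.148 Ftool [-7.4 -3.5 -4.5] p [509.4  11.2  70.7] w 14.6 q7 -0.38 t 20.9
q 1.931 Tz 0.217 Ftool [-6.9 -3.4 -5. ] p [509.4  11.2  70.7] w 14.5 q7 -0.38 t 21.0
```

```bash

python3 -m handwheel '{"delta_pos":[[0.003,0.001,0],[0,0,0]],"rot":[[0,0,0.03],[0,0,0]]}' >/dev/null; python3 q.py
python3 -m handwheel '{"delta_pos":[[0,0,0]],"rot":[[0,0,0]]}' >/dev/null; python3 q.py
python3 -m handwheel '{"delta_pos":[[0,0,0]],"rot":[[0,0,0]]}' >/dev/null; python3 q.py
python3 -m handwheel '{"delta_pos":[[0,0,0],[0,0,0]],"rot":[[0,0,0.04],[0,0,0]]}' >/dev/null; python3 q.py
python3 -m handwheel '{"delta_pos":[[0,0,0]],"rot":[[0,0,0]]}' >/dev/null; python3 q.py
python3 -m handwheel '{"delta_pos":[[0,0,0]],"rot":[[0,0,0]]}' >/dev/null; python3 q.py
python3 -m handwheel '{"delta_pos":[[0,0,0],[0,0,0]],"rot":[[0,0,0.04],[0,0,0]]}' >/dev/null; python3 q.py
python3 -m handwheel '{"delta_pos":[[0,0,0]],"rot":[[0,0,0]]}' >/dev/null; python3 q.py
python3 -m handwheel '{"delta_pos":[[0,0,0]],"rot":[[0,0,0]]}' >/dev/null; python3 q.py
```

```text
q 1.979 Tz 0.158 Ftool [-9.7 -4.3 -7.7] p [509.4  11.2  70.6] w 14.5 q7 -0.42 t 21.2
q 1.978 Tz 0.182 Ftool [-8.6 -4.1 -9. ] p [509.4  11.2  70.6] w 15.0 q7 -0.42 t 21.4
q 1.978 Tz 0.200 Ftool [-9.4 -3.9 -8.2] p [509.4  11.2  70.6] w 14.4 q7 -0.42 t 21.5
q 2.042 Tz 0.140 Ftool [-9.9 -4.5 -9.2] p [509.3  11.2  70.6] w 14.5 q7 -0.48 t 21.7
q 2.041 Tz 0.195 Ftool [-10.1  -3.9  -8.4] p [509.3  11.2  70.6] w 14.7 q7 -0.48 t 21.9
q 2.041 Tz 0.197 Ftool [-9.4 -3.7 -9. ] p [509.3  11.2  70.6] w 14.5 q7 -0.48 t 22.0
q 2.105 Tz 0.224 Ftool [-10.   -3.7  -9.2] p [509.2  11.3  70.6] w 14.7 q7 -0.54 t 22.2
q 2.104 Tz 0.268 Ftool [-10.7  -3.9  -9.2] p [509.2  11.3  70.6] w 14.2 q7 -0.54 t 22.4
q 2.104 Tz 0.229 Ftool [-11.   -3.3  -8.5] p [509.2  11.3  70.6] w 14.8 q7 -0.54 t 22.5
```

```bash

python3 -m handwheel '{"delta_pos":[[0,0,0],[0,0,0]],"rot":[[0,0,0.02],[0,0,0]]}' >/dev/null; python3 q.py
python3 -m handwheel '{"delta_pos":[[0,0,0]],"rot":[[0,0,0]]}' >/dev/null; python3 q.py
python3 -m handwheel '{"delta_pos":[[0,0,0],[0,0,0]],"rot":[[0,0,0.02],[0,0,0]]}' >/dev/null; python3 q.py
python3 -m handwheel '{"delta_pos":[[0,0,0]],"rot":[[0,0,0]]}' >/dev/null; python3 q.py
python3 -m handwheel '{"delta_pos":[[0,0,0],[0,0,0]],"rot":[[0,0,0.02],[0,0,0]]}' >/dev/null; python3 q.py
python3 -m handwheel '{"delta_pos":[[0,0,0]],"rot":[[0,0,0]]}' >/dev/null; python3 q.py
python3 -m handwheel '{"delta_pos":[[0,0,0]],"rot":[[0,0,0]]}' >/dev/null; python3 q.py
python3 -c "
from h import *
s,im=img('top','t5.png'); b=cv2.imread('pics/t5.png')
cv2.imwrite('pics/t5c.png',cv2.resize(b[160:260,190:340],None,fx=5,fy=5,interpolation=cv2.INTER_CUBIC))"
```

```text
q 2.135 Tz 0.263 Ftool [-10.   -4.6  -9.6] p [509.2  11.3  70.6] w 14.4 q7 -0.57 t 22.7
q 2.135 Tz 0.323 Ftool [-10.6  -3.4  -7.7] p [509.2  11.3  70.6] w 15.1 q7 -0.57 t 22.9
q 2.167 Tz 0.311 Ftool [-11.1  -2.9  -9. ] p [509.2  11.3  70.6] w 14.9 q7 -0.60 t 23.1
q 2.166 Tz 0.330 Ftool [-11.7  -3.9  -9.6] p [509.2  11.3  70.6] w 15.1 q7 -0.60 t 23.2
q 2.198 Tz 0.191 Ftool [-9.5 -4.  -8.7] p [509.2  11.4  70.6] w 14.7 q7 -0.63 t 23.5
q 2.198 Tz 0.198 Ftool [-10.4  -3.8 -10.2] p [509.2  11.4  70.6] w 14.9 q7 -0.63 t 23.6
q 2.198 Tz 0.222 Ftool [-11.4  -3.2 -10. ] p [509.2  11.4  70.6] w 14.9 q7 -0.63 t 23.7
```

View pics/t5c.png

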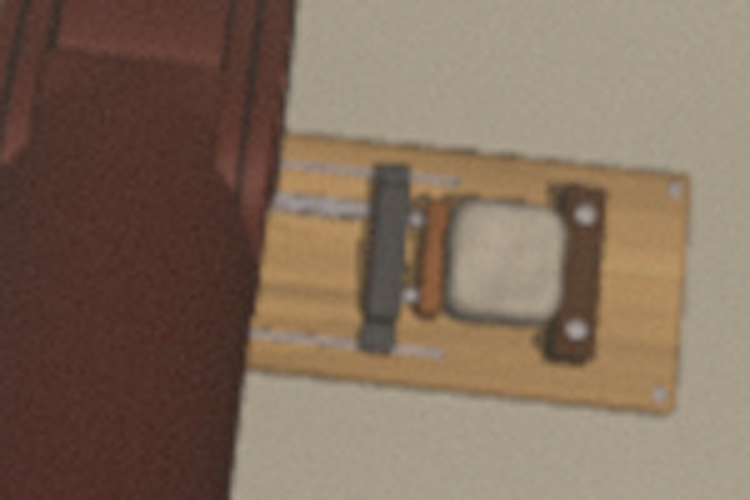

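The torque is up about 0.06 N m on the phase-matched earlier teeth from q ≈ 2.1. So the pad touched just before this click (2.199), and the picture shows the brick between pad and stop. The second tooth is 2.513.

```bash

python3 -m handwheel '{"delta_pos":[[0.005,0.002,-0.002],[0,0,0]],"rot":[[0,0,0.04],[0,0,0]]}' >/dev/null; python3 q.py
python3 -m handwheel '{"delta_pos":[[0,0,0]],"rot":[[0,0,0]]}' >/dev/null; python3 q.py
python3 -m handwheel '{"delta_pos":[[0,0,0]],"rot":[[0,0,0]]}' >/dev/null; python3 q.py
python3 -m handwheel '{"delta_pos":[[0,0,0],[0,0,0]],"rot":[[0,0,0.04],[0,0,0]]}' >/dev/null; python3 q.py
python3 -m handwheel '{"delta_pos":[[0,0,0]],"rot":[[0,0,0]]}' >/dev/null; python3 q.py
python3 -m handwheel '{"delta_pos":[[0,0,0],[0,0,0]],"rot":[[0,0,0.04],[0,0,0]]}' >/dev/null; python3 q.py
python3 -m handwheel '{"delta_pos":[[0,0,0]],"rot":[[0,0,0]]}' >/dev/null; python3 q.py
```

```text
q 2.262 Tz 0.267 Ftool [-13.9  -3.7 -10. ] p [509.2  11.4  70.6] w 14.7 q7 -0.68 t 24.0
q 2.261 Tz 0.249 Ftool [-13.6  -3.5  -9.9] p [509.2  11.4  70.6] w 14.6 q7 -0.68 t 24.1
q 2.261 Tz 0.273 Ftool [-13.5  -4.5  -9.4] p [509.2  11.4  70.6] w 14.5 q7 -0.68 t 24.3
q 2.324 Tz 0.319 Ftool [-14.2  -2.9  -8.8] p [509.1  11.5  70.6] w 14.5 q7 -0.74 t 24.5
q 2.324 Tz 0.286 Ftool [-14.5  -2.9  -8.9] p [509.1  11.5  70.6] w 14.8 q7 -0.74 t 24.6
q 2.387 Tz 0.311 Ftool [-14.2  -3.  -10.8] p [509.   11.5  70.6] w 14.7 q7 -0.80 t 24.9
q 2.386 Tz 0.316 Ftool [-14.7  -3.1 -10.3] p [509.1  11.5  70.6] w 14.7 q7 -0.80 t 25.0
```

Torque keeps rising along the pad's slope, consistent with touch at about 2.11. Going on to the click.

```bash

python3 -m handwheel '{"delta_pos":[[-0.008,0,0],[0,0,0]],"rot":[[0,0,0.03],[0,0,0]]}' >/dev/null; python3 q.py
python3 -m handwheel '{"delta_pos":[[0,0,0],[0,0,0]],"rot":[[0,0,0.02],[0,0,0]]}' >/dev/null; python3 q.py
python3 -m handwheel '{"delta_pos":[[0,0,0],[0,0,0]],"rot":[[0,0,0.02],[0,0,0]]}' >/dev/null; python3 q.py
python3 -m handwheel '{"delta_pos":[[0,0,0]],"rot":[[0,0,0]]}' >/dev/null; python3 q.py
python3 -m handwheel '{"delta_pos":[[0,0,0],[0,0,0]],"rot":[[0,0,0.02],[0,0,0]]}' >/dev/null; python3 q.py
python3 -m handwheel '{"delta_pos":[[0,0,0]],"rot":[[0,0,0]]}' >/dev/null; python3 q.py
python3 -m handwheel '{"delta_pos":[[0,0,0]],"rot":[[0,0,0]]}' >/dev/null; python3 q.py
```

```text
q 2.433 Tz 0.405 Ftool [-7.7 -0.2 -1.9] p [508.9  11.5  70.7] w 14.2 q7 -0.84 t 25.3
q 2.464 Tz 0.437 Ftool [-8.2 -1.2 -3.4] p [508.9  11.5  70.7] w 14.8 q7 -0.87 t 25.5
q 2.496 Tz 0.398 Ftool [-8.5 -1.  -3.1] p [508.9  11.6  70.7] w 14.5 q7 -0.90 t 25.8
q 2.495 Tz 0.368 Ftool [-7.9 -1.3 -3.2] p [508.9  11.5  70.7] w 15.0 q7 -0.90 t 25.9
q 2.527 Tz 0.375 Ftool [-7.8  0.4 -4. ] p [508.9  11.6  70.7] w 15.2 q7 -0.93 t 26.1
q 2.527 Tz 0.360 Ftool [-7.8 -0.7 -3.4] p [508.9  11.6  70.7] w 15.0 q7 -0.93 t 26.3
q 2.527 Tz 0.422 Ftool [-8.  -0.7 -3.5] p [508.9  11.6  70.7] w 14.9 q7 -0.93 t 26.4
```

```bash

python3 -m handwheel '{"delta_pos":[[0,0,0],[0,0,0]],"rot":[[0,0,0.03],[0,0,0]]}' >/dev/null; python3 q.py
python3 -m handwheel '{"delta_pos":[[0,0,0],[0,0,0]],"rot":[[0,0,-0.02],[0,0,-0.02]]}' >/dev/null; python3 q.py
python3 -m handwheel '{"delta_pos":[[0,0,0],[0,0,0]],"rot":[[0,0,-0.015],[0,0,0]]}' >/dev/null; python3 q.py
python3 -m handwheel '{"delta_pos":[[0,0,0],[0,0,0]],"rot":[[0,0,-0.01],[0,0,0]]}' >/dev/null; python3 q.py
```

```text
q 2.574 Tz 0.424 Ftool [-8.5 -0.7 -3.8] p [508.8  11.6  70.7] w 14.7 q7 -0.97 t 26.6
q 2.510 Tz 0.289 Ftool [-7.4 -0.1 -3. ] p [508.9  11.6  70.7] w 14.6 q7 -0.91 t 26.9
q 2.488 Tz -0.035 Ftool [-7.6 -1.1 -2. ] p [509.   11.5  70.7] w 14.8 q7 -0.89 t 27.1
q 2.473 Tz -0.316 Ftool [-6.6 -1.  -1.5] p [509.1  11.5  70.7] w 14.7 q7 -0.88 t 27.4
```

The pawl holds: the torque reverses at the tooth. I'll unload the knob, open and lift away.

```bash

python3 -m handwheel '{"delta_pos":[[0,0,0],[0,0,0]],"rot":[[0,0,0.01],[0,0,0]]}' >/dev/null; python3 q.py
python3 -m handwheel '{"delta_pos":[[0,0,0],[0,0,0],[0,0,0],[0,0,0],[0,0,0],[0,0,0]],"rot":[[0,0,0],[0,0,0],[0,0,0],[0,0,0],[0,0,0],[0,0,0]]}' 1
python3 -m handwheel '{"delta_pos":[[0,0,-0.1],[0,0,-0.2],[0,0,-0.25],[0,0,-0.1],[0,0,0],[0,0,0]],"rot":[[0,0,0],[0,0,0],[0,0,0],[0,0,0],[0,0,0],[0,0,0]]}'
python3 -c "
from h import *
s,im=img('wrist','w6.png'); t,i2=img('top','t6.png')
"
```

```text
q 2.489 Tz -0.042 Ftool [-7.3 -1.1 -2.9] p [509.   11.5  70.7] w 15.0 q7 -0.89 t 27.6
clock: 28.4
tcp_pos: [510.8, 12.5, 71.1]
eef_rot: [3.027, 0.841, 0.0]
wrist_force: [-0.2, 1.4, 0.6]
grip_width: 85.7
finger_force: 0.0
clock: 29.15
tcp_pos: [510.2, 12.6, 200.2]
eef_rot: [-3.027, -0.842, 0.002]
wrist_force: [0.8, -0.2, 0.6]
grip_width: 85.3
finger_force: 0.0
```

View pics/w6.png

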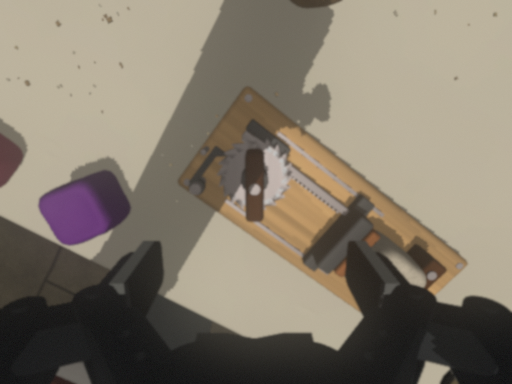

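The bar at (255,185) is still aligned with the tool, so the knob stayed on its tooth. The brick sits between the pad and the stop. Handing in.

```bash
python3 -c "
from plant import *
print(job_done())"
```

```text
the job is handed in; nothing more can be done
None
```

The white goat brick is clamped against the stop, with the knob left on the second tooth after first touch (q ≈ 2.51, an estimated 10 N on the brick), the pawl holding and the gripper clear; the job was handed in at about 29 s and returned no verdict.

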